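# Turn a decorated tile over in its hinged turning frame

## Robot

A 6-joint arm with a two-finger parallel gripper is mounted at the origin on the work surface. World frame = base frame: x ahead of the robot, y to its left, z up, the work surface at z = 0. Lengths are in m, angles in rad, forces in N, time in s.
With the tool pointing down it reaches from about 0.25 to 0.775 m from the base axis. Payload 4 kg.
Tool frame: the origin (TCP) lies midway between the tips of the shut fingers; the grasp point (between the pads) lies 19 mm behind it; z points along the fingers, x is the direction in which the jaws open and shut, and the axes are right-handed (so a half turn about z gives the same grasp; the last joint's range is limited). The gripper opens to 94 mm and grips with 3 to 60 N. Pads are 16 mm wide; open, the fingers measure 119 mm over their backs; the gripper's body (75 mm by 177 mm) begins 78 mm behind the grasp point.
Start: joints at [-1.437, 0.087, 1.371, -0, 1.684, -0.103], TCP at [0.129, -0.535, 0.206] pointing down, gripper open.
Joint ranges: [-3.1, 3.1], [-0.76, 2.03], [0.27, 2.55], [-1.08, 4.22], [0.17, 2.65], [-2.57, 2.57]. Speed limits (rad/s): [2.79, 2.79, 3.14, 3.14, 3.14, 3.14].

## Interface

Orientations are given as [roll, pitch, yaw] about the fixed x, y, z axes, in that order (R = Rz(yaw) Ry(pitch) Rx(roll)).
In Python, from bench import robot gives the robot as it stands.
- The arm moves only by the shell command python3 -m handwheel 'ROWS'. ROWS is a JSON object of lists of equal length, an entry for each row: "delta_pos": the shift along the tool's x, y, z in mm, a list of three; "rotation": the turn, a rotation vector about the tool's x, y, z in rad, a list of three; "claw": the closure, from -1 (fully open) to 1 (shut). In form: {"delta_pos": [[tx, ty, tz], ...], "rotation": [[wx, wy, wz], ...], "claw": [claw, ...]}. A call has exactly 8 rows; each row shifts and turns the commanded pose from where the row before left it, along the tool's axes as they then stand; what a row does not reach is not made up. A row lasts 1/8 s, in which the tool goes at most 62.5 mm and 10.7 degrees, less where a joint would pass 70% of its speed; a pose out of reach is approached as far as the arm can. A call with a gripper value outside its range is refused whole. The fingers move at their own pace and stop on an object; the grip force is fixed at half the most. Time passes only in rows, so rows that do not move let the fingers close, or fill a call up. It gives the time, the measured TCP pose, the force and the opening at its end, in the units of the state.
- robot.get_obs(): the state, without advancing time (a new reading comes with each control period).
- robot.snapshot(name): name is "scene" or "top"; returns a dict with "color" (480x640x3 uint8, red, green, blue), "intrinsics" (3x3 intrinsics, pixels), "eye" and "rotation" of the camera in the world. Camera axes: x right, y down, z forward; pixel columns grow to the right and rows downward; lengths in m; the calibration is good to about 2 mm. A picture is of the moment at which its call begins. There is no depth.
- robot.close_job(): hands the job in, once; it reports no verdict.
The state is a dict: "time": time; "joint_positions": joint angles; "qvel": joint speeds; "joint_torque": joint torques, N m; "tool_pos": TCP position; "ee_rot": TCP orientation; "wrist_force": force on the tool from outside, world axes, zero at the start; "wrist_torque": the same for the moment, N m; "width": finger opening in m.
Only numpy, scipy, OpenCV 4.12 (cv2) and the standard library are available. Lean on these libraries where they do the work, as an engineer would, in place of code of your own. Each camera call takes 0.05 s, during which the arm holds its last target.

## Task

The fired tile lies face up in the open wooden turning frame. Shut the frame's lid fully over it, then turn the whole shut frame over and lay it flat on the table on its lid, so that the tile is left face down inside with the lid still shut. Do not let the frame drop or topple, never tip it with the lid open, and leave the other things on the table where they are.

Things in the scene. Friction and masses are not known exactly. Their poses are not given: they have to be found in the camera images.
- frame: Tray half of the wooden turning frame: loose, 0.45 kg, 130 (x) x 150 (y) x 28 mm high. Origin: centre of the underside; x points to the hinged edge, -x to the roller grip, z out of the tray (down once turned over). Shut, tray and lid make a flat block 44 mm thick; turned over flat on the table, its origin is 44 mm up. A 10 mm wide steel neck joins its -x edge to the grip.
- grip (a point): Centre of the roller grip: dark wooden cylinder, 24 mm thick, 52 mm long, axis along frame y, 45 mm outside the tray's -x edge (frame x -110, y 0, z 22 mm). It spins freely on its axle and both flat ends are clear: pinched by its ends from above, the frame hangs and swings about it, so a tool pointing down can tip the frame up on its hinged edge and lay it over.
- frame_hinge (a point): Middle of the hinge line: frame x +65, y 0, z 28 mm. The hinge line runs along the frame's y. Axes as the frame's.
- lid (a joint): Angle in rad of the lid (130 x 150 x 16 mm, 0.14 kg): 0 is shut flat on the tray, about 1.8 stands open leaning a little back beyond the hinge; limit 2.0. The hinge is stiff (0.25 N m, about 2 N at the free edge): the lid stays wherever it is left, also when the frame is tipped.
- lid_edge (a point): Middle of the lid's free edge on its outer face (the face that is on top when shut): 130 mm from the hinge line along the lid and 16 mm out from the lid's inner face.
- tile: Fired clay tile 100 x 100 x 12 mm, about 0.19 kg, with a raised round relief in the middle of its face. Lies loose in the tray. Origin: centre of its plain back; z points out of its decorated face. It has 4 mm of play all round and 2 mm under the shut lid.
- cavity (a point): Centre of the recess floor of the tray (frame x 0, y 0, z 10 mm); the recess is 108 x 108 mm and 18 mm deep.
- tumbler: Bystander: closed steel drinking tumbler, 78 mm wide, 155 mm tall. Origin: centre of its underside.
- beaker: Bystander: clear plastic beaker, empty, 84 mm wide, 110 mm tall. Origin: centre of its underside.
- bowl: Bystander: fired clay bowl, 130 mm wide, 60 mm tall. Origin: centre of its underside.
- pot: Bystander: small closed fired clay pot, 90 mm wide, 85 mm tall. Origin: centre of its underside.
- jar: Bystander: capped glass glaze jar, 72 mm wide, 85 mm tall. Origin: centre of its underside.
- rib: Bystander: flat wooden potter's rib with round ends, 115 x 55 x 8 mm. Origin: centre of its underside.
- brush: Bystander: flat paint brush with a wooden handle, about 200 mm long, lying on the table. Origin: centre of its underside.
There are look-alikes about, which are no part of the job. Leave any blue look-alike of the frame alone.

How it is judged:
By the outcome, as a careful person would: the job done as asked, in the order asked, and still so for the second after the job is handed in, with the robot touching nothing.
It also fails if it takes over 66 s, if anything falls off the work surface, if the arm or the gripper's body presses on something with over 40 N, if the wrist force passes 120 N, or if a joint passes its speed limit or range.

## Working session

There is one attempt and no reset: what is moved stays moved. The work goes in short steps, Python scripts to look and compute and a shell command to move; the robot and the scene stay as the last step left them, time stands still between calls to the robot, and variables do not carry over. Pictures are saved under pics/ and viewed, and the job is handed in when it is done.

```bash
ls; mkdir -p pics; cat > h.py <<'E'
import numpy as np,cv2
from bench import robot
def snap(cam,name):
    s=robot.snapshot(cam); cv2.imwrite('pics/'+name,s['color'][:,:,::-1]); np.savez('pics/'+name+'.npz',**s); return s
def load(name): return dict(np.load('pics/'+name+'.npz'))
def ray(s,u,v):
    K=np.array(s['intrinsics']);d=np.array(s['rotation'])@np.linalg.solve(K,[u,v,1.]);return np.array(s['eye']),d
def onz(s,u,v,z):
    e,d=ray(s,u,v);return e+d*(z-e[2])/d[2]
def proj(s,p):
    c=np.array(s['rotation']).T@(np.array(p)-np.array(s['eye']));q=np.array(s['intrinsics'])@c;return q[:2]/q[2]
E
python3 - <<'E'
from h import *
for c in('scene','top'):
    s=snap(c,c+'0.png');print(c,s['eye'],np.round(s['rotation'],3).tolist(),s['intrinsics'])
o=robot.get_obs();print(o)
E
```

```text
pics
scene [1.03662998 0.3490274  0.95735932] [-2.473, 0.01, 2.213] [[437.97014744   0.         322.08932772]
 [  0.         437.97014744 234.81707172]
 [  0.           0.           1.        ]]
top [ 0.25995473 -0.09389579  1.47755842] [-2.994, 0.003, -1.557] [[472.37560721   0.         319.53010639]
 [  0.         472.37560721 237.59315204]
 [  0.           0.           1.        ]]
{'time': 0.1, 'joint_positions': array([-1.43709957e+00,  8.78929268e-02,  1.37202789e+00,  1.11003232e-06,
        1.68356851e+00, -1.03089334e-01]), 'qvel': array([ 0.0002267 , -0.00219841, -0.00395823,  0.00059517,  0.00021866,
       -0.0016931 ]), 'joint_torque': array([ 3.09736490e-03, -3.41250801e+01, -3.03303158e+01,  7.19985645e-02,
        3.04006319e-02, -1.01767328e-04]), 'tool_pos': array([ 0.12895927, -0.53419855,  0.20445289]), 'ee_rot': array([-3.14139637e+00,  1.88649408e-03, -1.33400992e+00]), 'wrist_force': array([-0.5418158 , -0.16120422, -0.93545222]), 'wrist_torque': array([ 0.03985772, -0.01592455, -0.02138196]), 'width': 0.09413656658422054}
```

```bash
sed -i "s/^def ray/from scipy.spatial.transform import Rotation as Ro\ndef R(s):\n    return Ro.from_euler('xyz',s['rotation']).as_matrix()\ndef ray/; s/np.array(s\['rotation'\])/R(s)/g" h.py; cat h.py
```

```text
import numpy as np,cv2
from bench import robot
def snap(cam,name):
    s=robot.snapshot(cam); cv2.imwrite('pics/'+name,s['color'][:,:,::-1]); np.savez('pics/'+name+'.npz',**s); return s
def load(name): return dict(np.load('pics/'+name+'.npz'))
from scipy.spatial.transform import Rotation as Ro
def R(s):
    return Ro.from_euler('xyz',s['rotation']).as_matrix()
def ray(s,u,v):
    K=np.array(s['intrinsics']);d=R(s)@np.linalg.solve(K,[u,v,1.]);return np.array(s['eye']),d
def onz(s,u,v,z):
    e,d=ray(s,u,v);return e+d*(z-e[2])/d[2]
def proj(s,p):
    c=R(s).T@(np.array(p)-np.array(s['eye']));q=np.array(s['intrinsics'])@c;return q[:2]/q[2]
```

View pics/scene0.png

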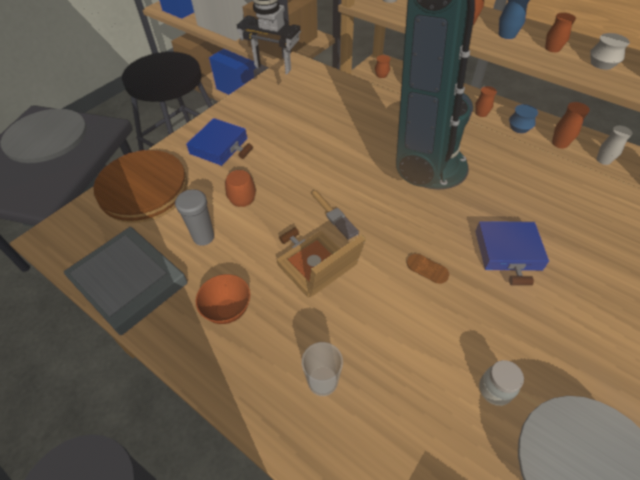

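View pics/top0.png

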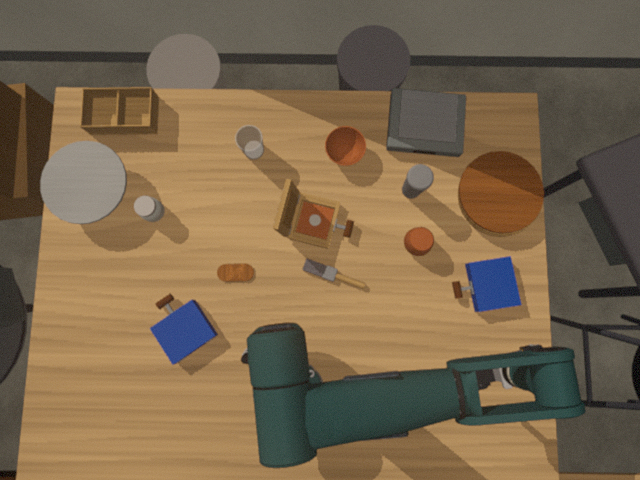

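```bash
python3 - <<'E'
from h import *
s=load('top0.png');t=load('scene0.png')
cv2.imwrite('pics/z1.png',cv2.resize(s['color'][160:300,250:390,::-1],None,fx=4,fy=4,interpolation=cv2.INTER_CUBIC))
cv2.imwrite('pics/z2.png',cv2.resize(t['color'][180:310,260:390,::-1],None,fx=4,fy=4,interpolation=cv2.INTER_CUBIC))
for n,z in (((320,240),0),((350,229),.022),((285,340),0)): print(onz(s,*n,z))
E
```

```text
[ 0.47245024 -0.08829607  0.        ]
[ 0.50527765 -0.1815856   0.022     ]
[0.16144829 0.0146148  0.        ]
```

View pics/z1.png

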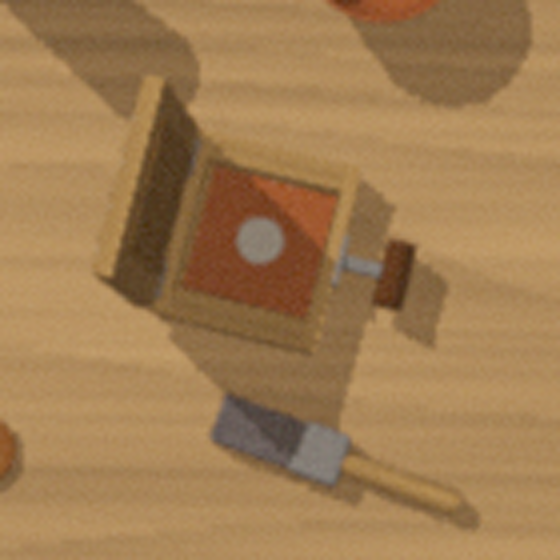

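View pics/z2.png

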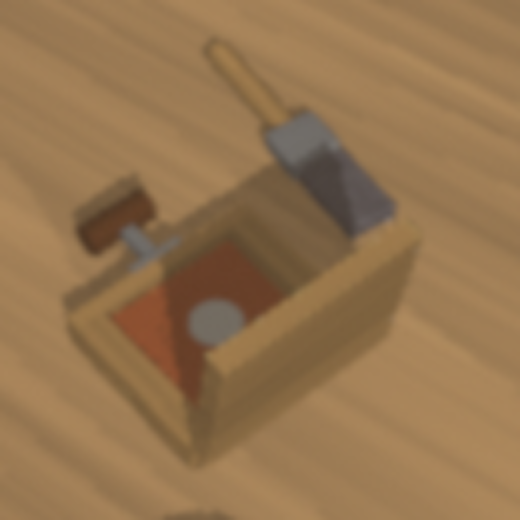

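```bash
python3 - <<'E'
from h import *
s=load('top0.png')
P=lambda u,v,z: onz(s,250+(u+.5)/4-.5,160+(v+.5)/4-.5,z)
# tile corners visible at floor z=.022
a=P(357,171,.028);b=P(310,352,.028);print('edge',a,b,np.linalg.norm(a-b))
g=[P(*q,.03) for q in((388,239),(414,243),(401,309),(373,304))];gc=np.mean(g,0);print('grip',gc,[np.round(x,3) for x in g], np.linalg.norm((g[0]+g[1]-g[2]-g[3])/2))
m=(a+b)/2; d=a-b;d/=np.linalg.norm(d)
gc[2]=.028;fx=m-gc;print('mid',m,'dist grip',np.linalg.norm(fx),'yaw dir edge',np.arctan2(d[1],d[0]),'yaw fx',np.arctan2(fx[1],fx[0]))
r=[P(*q,.028) for q in((218,163),(340,187),(306,318),(178,290))]
print('tile disc',P(260,240,.024), 'disc yaw')
# lid top: edge, tip
for h in(.14,.15,.155,.16): 
  p,q=P(160,78,h),P(100,272,h);print(h,p,q,np.linalg.norm(p-q))
E
```

```text
edge [ 0.58846975 -0.14594368  0.028     ] [ 0.44490409 -0.11076792  0.028     ] 0.14781215933745634
grip [ 0.50687011 -0.17527738  0.03      ] [array([ 0.534, -0.17 ,  0.03 ]), array([ 0.531, -0.191,  0.03 ]), array([ 0.479, -0.181,  0.03 ]), array([ 0.483, -0.159,  0.03 ])] 0.05282141902164616
mid [ 0.51668692 -0.1283558   0.028     ] dist grip 0.04793750667871496 yaw dir edge -0.24028156360162842 yaw fx 1.3645537488446788
tile disc [ 0.53316983 -0.07067093  0.024     ] disc yaw
0.14 [0.630493   0.00228023 0.14      ] [0.48643953 0.04200932 0.14      ] 0.14943159995489924
0.15 [0.62772274 0.00156118 0.15      ] [0.48474626 0.04099325 0.15      ] 0.14831440314453415
0.155 [0.62633761 0.00120166 0.155     ] [0.48389962 0.04048522 0.155     ] 0.1477558047393516
0.16 [0.62495248 0.00084214 0.16      ] [0.48305299 0.03997718 0.16      ] 0.14719720633416902
```

```bash
python3 - <<'E'
from h import *
s=load('top0.png');t=load('scene0.png')
# base centres two-view guess: cast top view rim centres
for n,(u,v),z in (('beaker rim',(249,138),.11),('beaker base',(254,150),.0),('bowl',(346,146),.06),('rib',(235,272),.008),('tumbler top',(420,177),.155),('pot',(419,240),.085),('brush tip',(306,266),.01)):
    p=onz(s,u,v,z);print(n,p.round(3),'scene',proj(t,p).round())
c=np.array([.533,-.067]);e=np.array([np.cos(1.32),np.sin(1.32)]);f=np.array([-e[1],e[0]])
img=s['color'][:,:,::-1].copy();im2=t['color'][:,:,::-1].copy()
def pt(x,y,z): return np.r_[c+e*x+f*y,z]
for S,I in((s,img),(t,im2)):
  for box in ([(-65,-75),(65,-75),(65,75),(-65,75)],[(109,-75),(239,-75),(239,75),(109,75)]):
    q=np.array([proj(S,pt(x/1e3,y/1e3,.028)) for x,y in box]).round().astype(int);cv2.polylines(I,[q],True,(0,255,0),1)
  for x,z in((-110,22),(284,22)): cv2.circle(I,tuple(map(int,proj(S,pt(x/1e3,0,z/1e3)).round())),3,(0,0,255),1)
cv2.imwrite('pics/ov.png',np.vstack([img[100:360,150:470],im2[140:400,180:500]]))
E
```

```text
beaker rim [0.765 0.13  0.11 ] scene [320. 360.]
beaker base [0.765 0.131 0.   ] scene [321. 380.]
bowl [ 0.762 -0.166  0.06 ] scene [221. 295.]
rib [0.367 0.175 0.008] scene [426. 267.]
tumbler top [ 0.638 -0.375  0.155] scene [190. 198.]
pot [ 0.464 -0.383  0.085] scene [239. 178.]
brush tip [ 0.389 -0.046  0.01 ] scene [352. 232.]
```

View pics/ov.png

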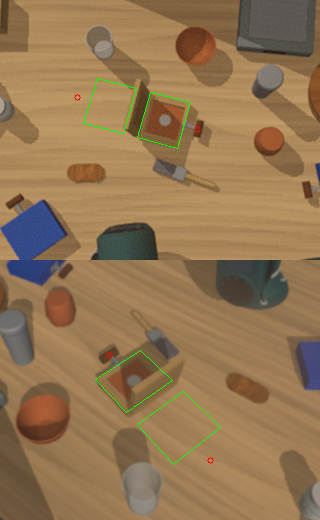

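```bash
python3 -m handwheel '{"delta_pos":[[0,0,-20],[0,0,-20],[0,0,-20],[0,0,-20],[0,0,-20],[0,0,-20],[0,0,0],[0,0,0]],"rotation":[[0,0,-0.18],[0,0,-0.18],[0,0,-0.18],[0,0,-0.18],[0,0,-0.18],[0,0,-0.18],[0,0,0],[0,0,0]],"claw":[1,1,1,1,1,1,1,1]}'
```

```text
time: 1.1
tool_pos: [0.129, -0.5344, 0.3242]
ee_rot: [-3.14, 0.001, -0.256]
wrist_force: [0.6, 0.1, -0.4]
width: 0.0179
```

```bash
python3 -m handwheel '{"delta_pos":[[17,-44,0],[17,-44,0],[17,-44,0],[17,-44,0],[17,-44,0],[17,-44,0],[17,-44,0],[17,-44,0]],"rotation":[[0,0,0],[0,0,0],[0,0,0],[0,0,0],[0,0,0],[0,0,0],[0,0,0],[0,0,0]],"claw":[1,1,1,1,1,1,1,1]}'
python3 -m handwheel '{"delta_pos":[[17,-44,0],[17,-44,0],[17,-44,0],[17,-44,0],[17,-44,0],[17,-44,0],[17,-44,0],[17,-44,0]],"rotation":[[0,0,0],[0,0,0],[0,0,0],[0,0,0],[0,0,0],[0,0,0],[0,0,0],[0,0,0]],"claw":[1,1,1,1,1,1,1,1]}'
python3 -m handwheel '{"delta_pos":[[0,0,35],[0,0,35],[0,0,35],[0,0,35],[0,0,35],[0,0,25],[0,0,0],[0,0,0]],"rotation":[[0,0,0],[0,0,0],[0,0,0],[0,0,0],[0,0,0],[0,0,0],[0,0,0],[0,0,0]],"claw":[1,1,1,1,1,1,1,1]}'
python3 - <<'E'
from h import *
snap('scene','s1.png');snap('top','t1.png')
E
```

```text
time: 2.1
tool_pos: [0.3494, -0.2265, 0.324]
ee_rot: [-3.141, 0.002, -0.256]
wrist_force: [0.8, -0.8, -0.7]
width: 0.0002
time: 3.1
tool_pos: [0.5695, 0.0798, 0.3237]
ee_rot: [3.141, 0.002, -0.256]
wrist_force: [0.3, -0.5, 0.9]
width: 0.0006
time: 4.1
tool_pos: [0.5694, 0.0784, 0.1259]
ee_rot: [-3.142, -0.0, -0.255]
wrist_force: [0.1, 0.6, 0.6]
width: 0.0006
```

View pics/s1.png

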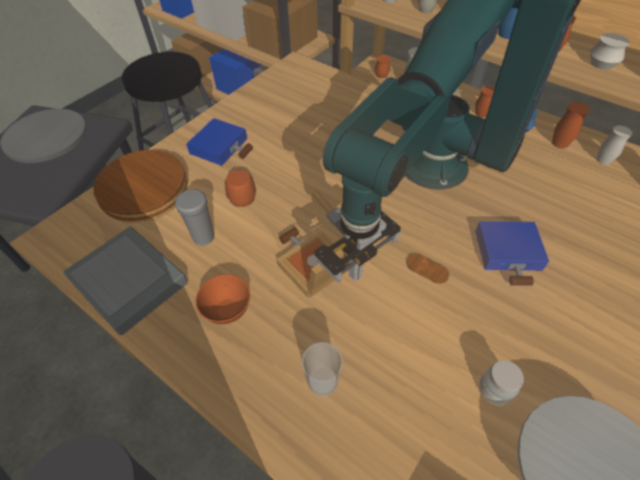

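```bash
python3 -m handwheel '{"delta_pos":[[0,8,0],[0,8,0],[0,8,0],[0,8,0],[0,8,0],[0,8,0],[0,8,0],[0,6,0]],"rotation":[[0,0,0],[0,0,0],[0,0,0],[0,0,0],[0,0,0],[0,0,0],[0,0,0],[0,0,0]],"claw":[1,1,1,1,1,1,1,1]}'
python3 - <<'E'
from h import *
snap('scene','s2.png');t=snap('top','t2.png')
cv2.imwrite('pics/z3.png',np.hstack([cv2.resize(load(n)['color'][a:a+130,b:b+130,::-1],None,fx=3,fy=3) for n,a,b in(('t2.png',170,250),('s2.png',180,260))]))
E
```

```text
time: 5.2
tool_pos: [0.5538, 0.0181, 0.1259]
ee_rot: [-3.141, -0.001, -0.254]
wrist_force: [1.5, 2.9, 2.1]
width: 0.0002
```

View pics/z3.png

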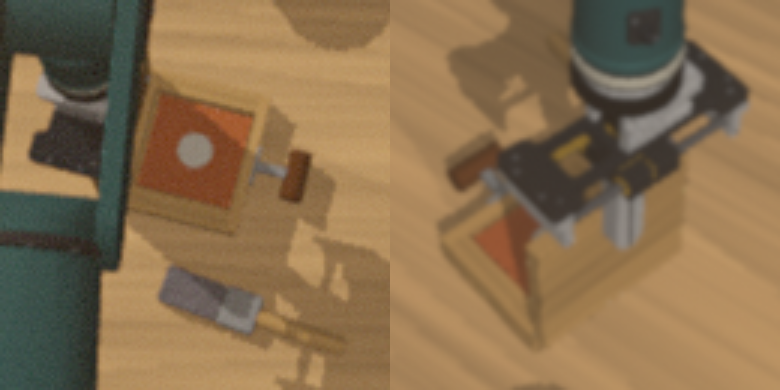

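```bash
python3 -m handwheel '{"delta_pos":[[0,8,0],[0,8,0],[0,8,0],[0,9,1],[0,9,1],[0,9,2],[0,8,3],[0,8,4]],"rotation":[[0,0,0],[0,0,0],[0,0,0],[0,0,0],[0,0,0],[0,0,0],[0,0,0],[0,0,0]],"claw":[1,1,1,1,1,1,1,1]}'
python3 -m handwheel '{"delta_pos":[[0,7,5],[0,7,5],[0,7,6],[0,7,6],[0,6,8],[0,5,8],[0,5,7],[0,0,0]],"rotation":[[0,0,0],[0,0,0],[0,0,0],[0,0,0],[0,0,0],[0,0,0],[0,0,0],[0,0,0]],"claw":[1,1,1,1,1,1,1,1]}'
python3 - <<'E'
from h import *
snap('scene','s3.png');t=snap('top','t3.png')
cv2.imwrite('pics/z4.png',np.hstack([cv2.resize(load(n)['color'][a:a+130,b:b+130,::-1],None,fx=3,fy=3) for n,a,b in(('t3.png',170,250),('s3.png',180,260))]))
E
```

```text
time: 6.3
tool_pos: [0.5362, -0.0469, 0.114]
ee_rot: [3.141, 0.001, -0.254]
wrist_force: [0.3, 3.0, -0.2]
width: 0.0007
time: 7.3
tool_pos: [0.525, -0.0898, 0.0686]
ee_rot: [3.14, 0.002, -0.255]
wrist_force: [-0.1, 0.3, 0.5]
width: 0.0002
```

View pics/z4.png

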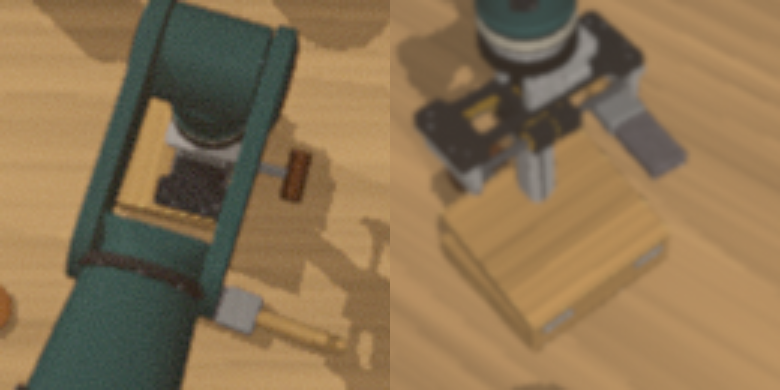

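```bash
python3 -m handwheel '{"delta_pos":[[0,3,6],[0,3,6],[0,3,5],[0,2,4],[0,0,3],[0,0,2],[0,0,2],[0,0,0]],"rotation":[[0,0,0],[0,0,0],[0,0,0],[0,0,0],[0,0,0],[0,0,0],[0,0,0],[0,0,0]],"claw":[1,1,1,1,1,1,1,1]}'
```

```text
time: 8.4
tool_pos: [0.5228, -0.1005, 0.0441]
ee_rot: [3.14, -0.0, -0.254]
wrist_force: [-6.2, 0.1, 12.9]
width: 0.0006
```

```bash
python3 -m handwheel '{"delta_pos":[[0,0,-20],[0,0,-30],[0,10,-30],[0,20,-30],[0,20,0],[0,20,0],[0,5,0],[0,0,0]],"rotation":[[0,0,0],[0,0,0],[0,0,0],[0,0,0],[0,0,0],[0,0,0],[0,0,0],[0,0,0]],"claw":[1,1,1,-1,-1,-1,-1,-1]}'
python3 - <<'E'
from h import *
snap('scene','s4.png');t=snap('top','t4.png')
cv2.imwrite('pics/z5.png',np.hstack([cv2.resize(load(n)['color'][a:a+130,b:b+130,::-1],None,fx=3,fy=3,interpolation=cv2.INTER_CUBIC) for n,a,b in(('t4.png',170,250),('s4.png',180,260))]))
E
```

```text
time: 9.4
tool_pos: [0.5037, -0.1723, 0.1507]
ee_rot: [-3.141, 0.001, -0.255]
wrist_force: [0.3, -0.0, -0.4]
width: 0.0472
```

View pics/z5.png

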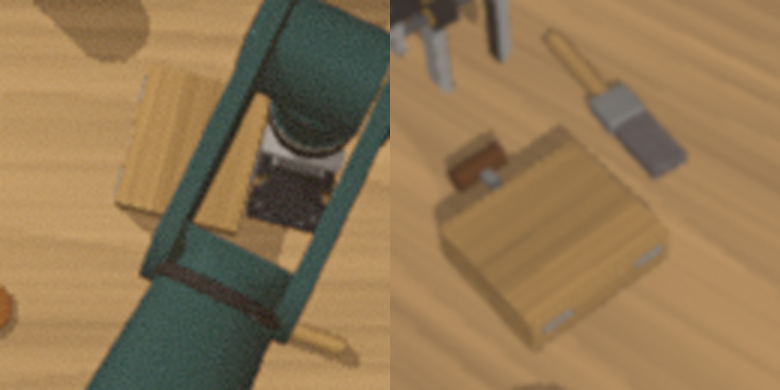

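```bash
python3 - <<'E'
from h import *
s=load('s4.png')
P=lambda u,v,z: onz(s,260+(u-390+.5)/3-.5,180+(v+.5)/3-.5,z)
L,B,Rr=P(438,213,.044),P(565,126,.044),P(667,236,.044)
print(L,B,Rr,np.linalg.norm(L-B),np.linalg.norm(B-Rr)); 
c=(L+Rr)/2;y=np.arctan2(*(Rr-B)[[1,0]]);y2=np.arctan2(*(L-B)[[1,0]]);print('c',c,'yaw',y,y2+np.pi/2,c[:2]-.11*np.array([np.cos(y),np.sin(y)]))
print('grip',P(478,167,.030))
im=s['color'][200:280,260:370,::-1];cv2.imwrite('pics/z6.png',cv2.resize(im,None,fx=7,fy=7,interpolation=cv2.INTER_CUBIC))
E
```

```text
[ 0.57772668 -0.15564438  0.044     ] [ 0.43484649 -0.12641323  0.044     ] [0.48078022 0.01692328 0.044     ] 0.14583966690782457 0.15051665213010107
c [ 0.52925345 -0.06936055  0.044     ] yaw 1.2606755161252492 1.3689960251139346 [ 0.49568434 -0.17411319]
grip [ 0.51030148 -0.16775409  0.03      ]
```

View pics/z6.png

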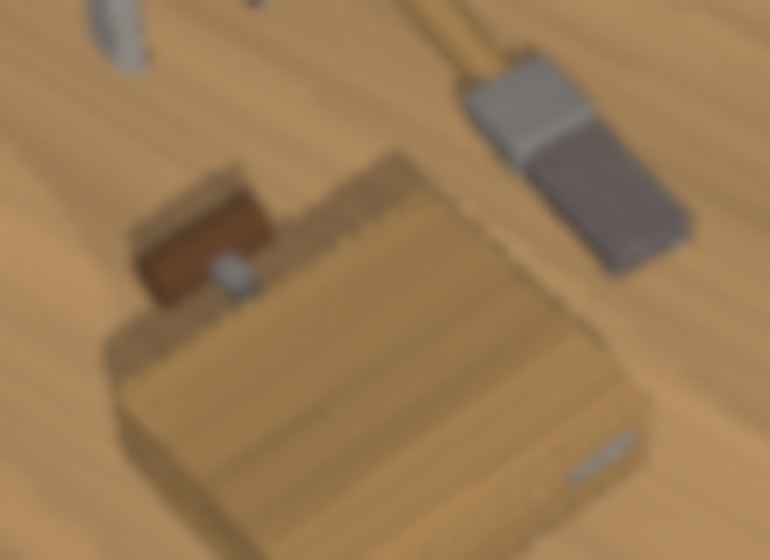

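```bash
python3 - <<'E'
from h import *
s=load('s4.png')
P=lambda u,v,z: onz(s,260+(u+.5)/7-.5,200+(v+.5)/7-.5,z)
L,B,Rr=P(120,397,.044),P(436,192,.044),P(648,398,.044)
print(L,B,Rr,np.linalg.norm(L-B),np.linalg.norm(B-Rr)); 
c=(L+Rr)/2;y=np.arctan2(*(Rr-B)[[1,0]]);y2=np.arctan2(*(B-L)[[1,0]])-np.pi/2;print('c',c,'yaw',y,y2,c[:2]-.11*np.array([np.cos(1.32),np.sin(1.32)]))
print('grip',P(206,249,.022),P(206,249,.028))
E
```

```text
[ 0.58971779 -0.14186327  0.044     ] [ 0.4436525  -0.10671584  0.044     ] [0.47565047 0.01385836 0.044     ] 0.15023452131000928 0.12474777049563969
c [ 0.53268413 -0.06400246  0.044     ] yaw 1.311395632627148 1.3346573846679304 [ 0.50538483 -0.17056112]
grip [ 0.50525075 -0.17263219  0.022     ] [ 0.50865936 -0.16928593  0.028     ]
```

```bash
python3 -m handwheel '{"delta_pos":[[2,0,0],[0,0,15],[0,0,25],[0,0,30],[0,0,30],[0,0,25],[0,0,15],[0,0,6]],"rotation":[[0,0,0],[0,0,0],[0,0,0],[0,0,0],[0,0,0],[0,0,0],[0,0,0],[0,0,0]],"claw":[-1,-1,-1,-1,-1,-1,-1,-1]}'
python3 -m handwheel '{"delta_pos":[[0,0,0],[0,0,0],[0,0,0],[0,0,0],[0,0,0],[0,0,0],[0,0,0],[0,0,0]],"rotation":[[0,0,0],[0,0,0],[0,0,0],[0,0,0],[0,0,0],[0,0,0],[0,0,0],[0,0,0]],"claw":[-0.5,0.2,1,1,1,1,1,1]}'
python3 - <<'E'
from h import *
snap('scene','s5.png')
cv2.imwrite('pics/z7.png',cv2.resize(load('s5.png')['color'][180:310,230:390,::-1],None,fx=4,fy=4,interpolation=cv2.INTER_CUBIC))
E
```

```text
time: 10.5
tool_pos: [0.5054, -0.1723, 0.0041]
ee_rot: [-3.141, 0.002, -0.254]
wrist_force: [0.7, -0.5, -0.0]
width: 0.0941
time: 11.5
tool_pos: [0.5064, -0.173, 0.0059]
ee_rot: [3.141, -0.001, -0.254]
wrist_force: [0.6, 0.2, 2.6]
width: 0.052
```

View pics/z7.png

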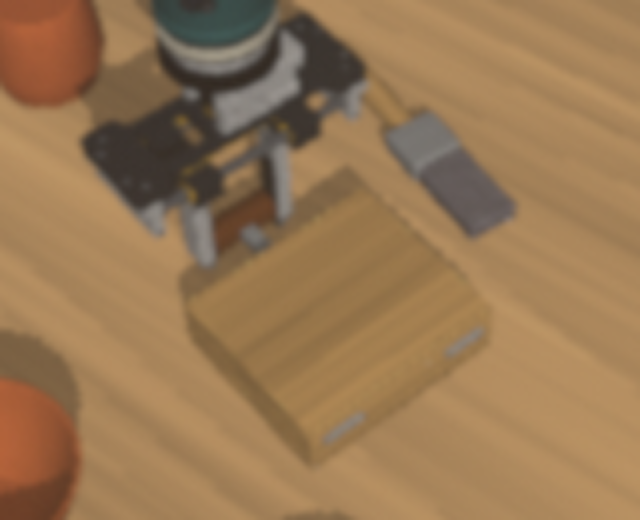

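```bash
python3 -m handwheel '{"delta_pos":[[0,-1.2,-7.5],[0,-1.5,-7.5],[0,-1.7,-7.5],[0,-2,-7.5],[0,-2.5,-7.2],[0,-2.8,-7.1],[0,-3,-7],[0,-3.3,-7]],"rotation":[[0,0,0],[0,0,0],[0,0,0],[0,0,0],[0,0,0],[0,0,0],[0,0,0],[0,0,0]],"claw":[1,1,1,1,1,1,1,1]}'
python3 -m handwheel '{"delta_pos":[[0,-3.7,-6.7],[0,-4,-6.6],[0,-4.2,-6.4],[0,-4.5,-6.3],[0,-4.9,-6],[0,-5.1,-5.8],[0,-5.3,-5.6],[0,-5.5,-5.3]],"rotation":[[0,0,0],[0,0,0],[0,0,0],[0,0,0],[0,0,0],[0,0,0],[0,0,0],[0,0,0]],"claw":[1,1,1,1,1,1,1,1]}'
python3 - <<'E'
from h import *
s=snap('scene','s6.png')
cv2.imwrite('pics/z8.png',cv2.resize(s['color'][150:310,230:430,::-1],None,fx=3.5,fy=3.5,interpolation=cv2.INTER_CUBIC))
E
```

```text
time: 12.55
tool_pos: [0.5105, -0.1552, 0.0642]
ee_rot: [3.141, 0.0, -0.254]
wrist_force: [-0.2, -1.6, -2.3]
width: 0.0517
time: 13.55
tool_pos: [0.5199, -0.1192, 0.1131]
ee_rot: [3.141, -0.0, -0.254]
wrist_force: [-3.5, -2.6, 1.2]
width: 0.0512
```

View pics/z8.png

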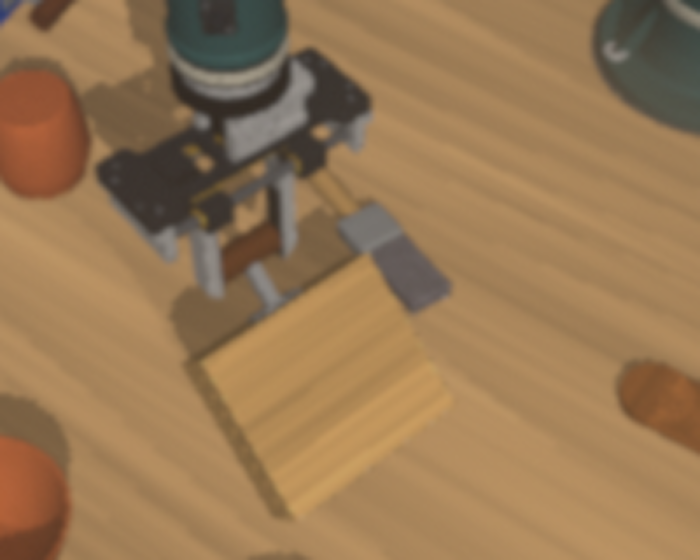

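```bash
python3 - <<'E'
from h import *
s=load('s6.png');e=np.array([np.cos(1.318),np.sin(1.318)]);f=np.array([-e[1],e[0]])
for u,v in((450,400),(295,515)):
    p=onz(s,230+(u+.5)/3.5-.5,150+(v+.5)/3.5-.5,.034)[:2]-[.533,-.067];print(p@e,p@f)
p=np.array([.5199,-.1192])-[.533,-.067];print(p@e,p@f)
E
```

```text
0.08628222801569224 0.07732734709862346
0.09065795852472638 -0.06955431410728001
-0.0538173898256255 -0.00037222621705152245
```

```bash
python3 -m handwheel '{"delta_pos":[[0,-5.7,-5.2],[0,-6,-4.9],[0,-6.2,-4.7],[0,-6.4,-4.5],[0,-6.6,-4],[0,-6.7,-3.8],[0,-6.9,-3.5],[0,-7,-3.2]],"rotation":[[0,0,0],[0,0,0],[0,0,0],[0,0,0],[0,0,0],[0,0,0],[0,0,0],[0,0,0]],"claw":[1,1,1,1,1,1,1,1]}'
python3 -m handwheel '{"delta_pos":[[0,-7.2,-2.8],[0,-7.3,-2.5],[0,-7.3,-2.2],[0,-7.4,-1.9],[0,-7.6,-1.5],[0,-7.6,-1.2],[0,-7.6,-0.9],[0,-7.6,-0.5]],"rotation":[[0,0,0],[0,0,0],[0,0,0],[0,0,0],[0,0,0],[0,0,0],[0,0,0],[0,0,0]],"claw":[1,1,1,1,1,1,1,1]}'
python3 - <<'E'
from h import *
s=snap('scene','s7.png')
cv2.imwrite('pics/z9.png',cv2.resize(s['color'][150:310,230:430,::-1],None,fx=3.5,fy=3.5,interpolation=cv2.INTER_CUBIC))
E
```

```text
time: 14.6
tool_pos: [0.5327, -0.0685, 0.1467]
ee_rot: [-3.141, 0.001, -0.254]
wrist_force: [-3.6, -1.7, 3.1]
width: 0.0518
time: 15.6
tool_pos: [0.5473, -0.0094, 0.1603]
ee_rot: [-3.138, 0.002, -0.253]
wrist_force: [-5.2, 1.0, 4.7]
width: 0.0518
```

View pics/z9.png

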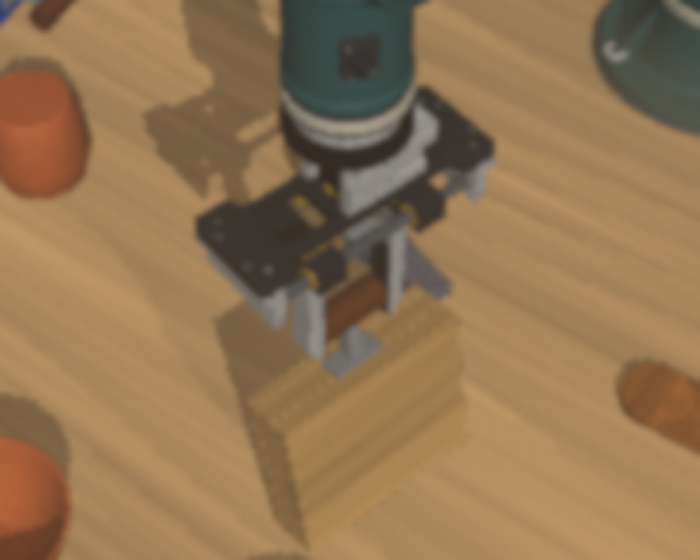

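```bash
python3 -m handwheel '{"delta_pos":[[0,-7.6,-1],[0,-7.7,0],[0,-7.7,0.4],[0,-7.7,0.5],[0,-7.7,-0.5],[0,-7.7,-0.4],[0,-7.7,-0.2],[0,-7.6,0]],"rotation":[[0,0,0],[0,0,0],[0,0,0],[0,0,0],[0,0,0],[0,0,0],[0,0,0],[0,0,0]],"claw":[1,1,1,1,1,1,1,1]}'
python3 - <<'E'
from h import *
s=snap('scene','s8.png')
cv2.imwrite('pics/z10.png',cv2.resize(s['color'][150:350,230:430,::-1],None,fx=3,fy=3,interpolation=cv2.INTER_CUBIC))
E
```

```text
time: 16.65
tool_pos: [0.5623, 0.0492, 0.1604]
ee_rot: [-3.14, 0.003, -0.254]
wrist_force: [-4.9, -0.1, 1.7]
width: 0.0518
```

View pics/z10.png

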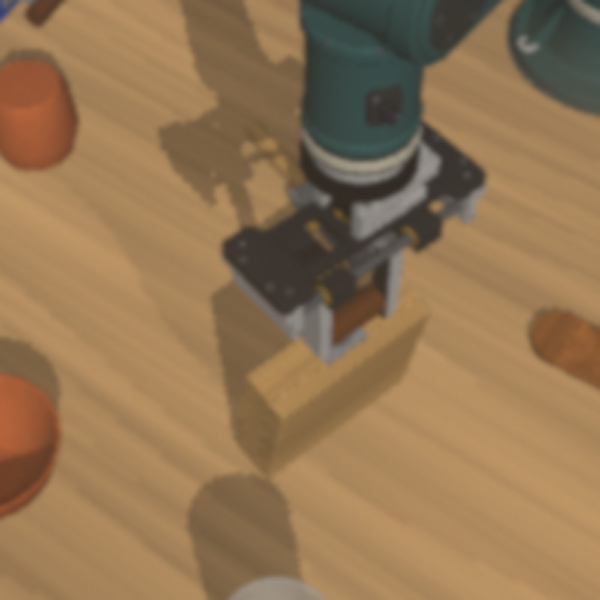

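```bash
python3 - <<'E'
from h import *
s=load('s8.png');e=np.array([np.cos(1.318),np.sin(1.318)]);f=np.array([-e[1],e[0]])
for u,v,z in((248,380,.13),(278,417,.13),(428,316,.13),(268,476,0),(403,378,0)):
    p=onz(s,230+(u+.5)/3-.5,150+(v+.5)/3-.5,z)[:2]-[.533,-.067];print(z,p@e,p@f)
p=np.array([.5623,.0492])-[.533,-.067];print(p@e,p@f)
E
```

```text
0.13 0.09262364887184109 -0.07259459585494316
0.13 0.13176537773130692 -0.07529430908527851
0.13 0.13419497559331303 0.07145323177548092
0 0.10801362375254281 -0.06838201847074665
0 0.10697133166629219 0.08141840781987231
0.1198350864252752 0.0006943064502234737
```

```bash
python3 -m handwheel '{"delta_pos":[[0,-7.6,0.5],[0,-7.6,0.9],[0,-7.6,1.2],[0,-7.6,1.5],[0,-7.4,1.9],[0,-7.3,2.2],[0,-7.3,2.5],[0,-7.2,2.8]],"rotation":[[0,0,0],[0,0,0],[0,0,0],[0,0,0],[0,0,0],[0,0,0],[0,0,0],[0,0,0]],"claw":[1,1,1,1,1,1,1,1]}'
python3 -m handwheel '{"delta_pos":[[0,-7,3.2],[0,-6.9,3.5],[0,-6.7,3.8],[0,-6.6,4],[0,-6.4,4.5],[0,-6.2,4.7],[0,-6,4.9],[0,-5.7,5.2]],"rotation":[[0,0,0],[0,0,0],[0,0,0],[0,0,0],[0,0,0],[0,0,0],[0,0,0],[0,0,0]],"claw":[1,1,1,1,1,1,1,1]}'
python3 - <<'E'
from h import *
s=snap('scene','s9.png')
cv2.imwrite('pics/z11.png',cv2.resize(s['color'][170:370,250:450,::-1],None,fx=3,fy=3,interpolation=cv2.INTER_CUBIC))
E
```

```text
time: 17.7
tool_pos: [0.5771, 0.1077, 0.1462]
ee_rot: [-3.139, 0.004, -0.254]
wrist_force: [-3.9, 2.0, -0.7]
width: 0.0517
time: 18.7
tool_pos: [0.5901, 0.1575, 0.1122]
ee_rot: [-3.139, 0.004, -0.254]
wrist_force: [-4.6, 3.4, -0.8]
width: 0.0518
```

View pics/z11.png

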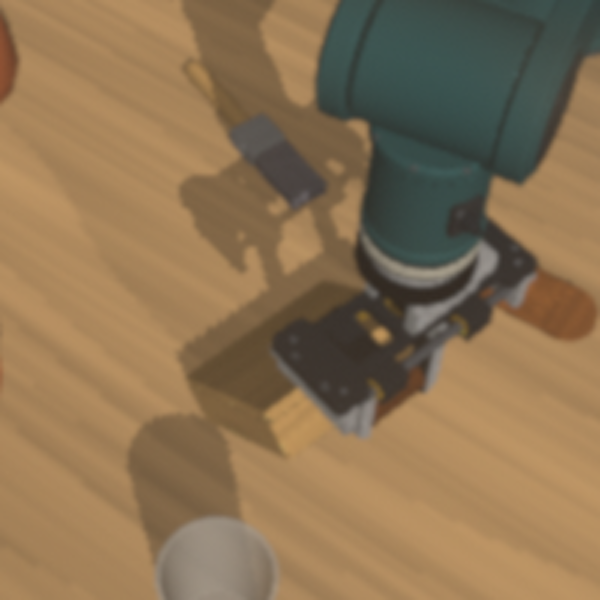

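```bash
python3 -m handwheel '{"delta_pos":[[0,-5.5,5.3],[0,-5.3,5.6],[0,-5.1,5.8],[0,-4.9,6],[0,-4.5,6.3],[0,-4.2,6.4],[0,-4,6.6],[0,-3.7,6.7]],"rotation":[[0,0,0],[0,0,0],[0,0,0],[0,0,0],[0,0,0],[0,0,0],[0,0,0],[0,0,0]],"claw":[1,1,1,1,1,1,1,1]}'
python3 -m handwheel '{"delta_pos":[[0,-3.3,7],[0,-3,7],[0,-2.8,7.1],[0,-2.5,7.2],[0,-2,7.2],[0,-1.7,6.5],[0,-1.4,5],[0,-1,4]],"rotation":[[0,0,0],[0,0,0],[0,0,0],[0,0,0],[0,0,0],[0,0,0],[0,0,0],[0,0,0]],"claw":[1,1,1,1,1,1,1,1]}'
python3 - <<'E'
from h import *
s=snap('scene','s10.png')
cv2.imwrite('pics/z12.png',cv2.resize(s['color'][170:370,250:450,::-1],None,fx=3,fy=3,interpolation=cv2.INTER_CUBIC))
E
```

```text
time: 19.75
tool_pos: [0.6007, 0.1912, 0.0644]
ee_rot: [3.141, -0.0, -0.254]
wrist_force: [-3.8, 2.4, -2.8]
width: 0.0517
time: 20.75
tool_pos: [0.6049, 0.2077, 0.0134]
ee_rot: [3.14, 0.0, -0.254]
wrist_force: [-3.5, 0.6, -2.4]
width: 0.052
```

View pics/z12.png

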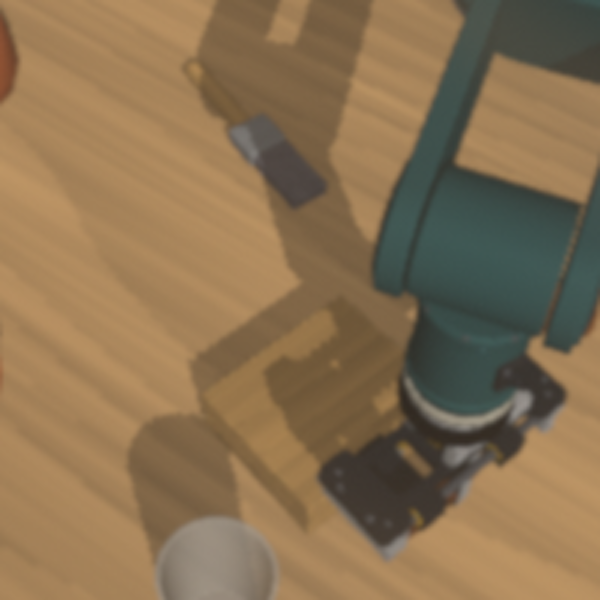

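```bash
python3 -m handwheel '{"delta_pos":[[0,0,2],[0,0,2],[0,0,1.5],[0,0,1.5],[0,0,1],[0,0,0.7],[0,0,0],[0,0,0]],"rotation":[[0,0,0],[0,0,0],[0,0,0],[0,0,0],[0,0,0],[0,0,0],[0,0,0],[0,0,0]],"claw":[1,1,1,1,1,1,1,1]}'
```

```text
time: 21.8
tool_pos: [0.6053, 0.2087, 0.0059]
ee_rot: [-3.141, -0.001, -0.254]
wrist_force: [-2.9, 2.6, -0.6]
width: 0.0518
```

```bash
python3 -m handwheel '{"delta_pos":[[0,0,0.7],[0,0,0.7],[0,0,0],[0,0,0],[0,0,0],[0,0,0],[0,0,0],[0,0,0]],"rotation":[[0,0,0],[0,0,0],[0,0,0],[0,0,0],[0,0,0],[0,0,0],[0,0,0],[0,0,0]],"claw":[1,1,1,-0.2,-0.4,-0.6,-0.7,-0.7]}'
```

```text
time: 22.8
tool_pos: [0.6051, 0.2081, 0.0037]
ee_rot: [3.141, -0.0, -0.254]
wrist_force: [0.3, 0.1, -0.0]
width: 0.0797
```

```bash
python3 -m handwheel '{"delta_pos":[[0,0,-10],[0,0,-20],[0,0,-35],[0,0,-40],[0,0,-40],[0,0,-40],[0,0,-40],[0,0,-20]],"rotation":[[0,0,0],[0,0,0],[0,0,0],[0,0,0],[0,0,0],[0,0,0],[0,0,0],[0,0,0]],"claw":[-0.7,-0.7,-0.7,-0.7,-0.7,-0.7,-0.7,-0.7]}'
python3 -m handwheel '{"delta_pos":[[0,-20,0],[0,-30,0],[0,-30,0],[0,-30,0],[0,-30,0],[0,-30,0],[0,-20,0],[0,0,0]],"rotation":[[0,0,0],[0,0,0],[0,0,0],[0,0,0],[0,0,0],[0,0,0],[0,0,0],[0,0,0]],"claw":[-0.7,-0.7,-0.7,-0.7,-0.7,-0.7,-0.7,-0.7]}'
python3 - <<'E'
from h import *
s=snap('scene','s11.png');t=snap('top','t11.png')
cv2.imwrite('pics/z13.png',np.hstack([cv2.resize(q['color'][a:a+180,b:b+130,::-1],None,fx=3,fy=3,interpolation=cv2.INTER_CUBIC) for q,a,b in((t,110,220),(s,200,290))]))
E
```

```text
time: 23.8
tool_pos: [0.6058, 0.2085, 0.2547]
ee_rot: [-3.138, -0.007, -0.254]
wrist_force: [-0.2, -0.1, 0.2]
width: 0.0802
time: 24.8
tool_pos: [0.6519, 0.3946, 0.246]
ee_rot: [3.14, 0.003, -0.251]
wrist_force: [0.5, 0.1, 0.5]
width: 0.0799
```

View pics/z13.png

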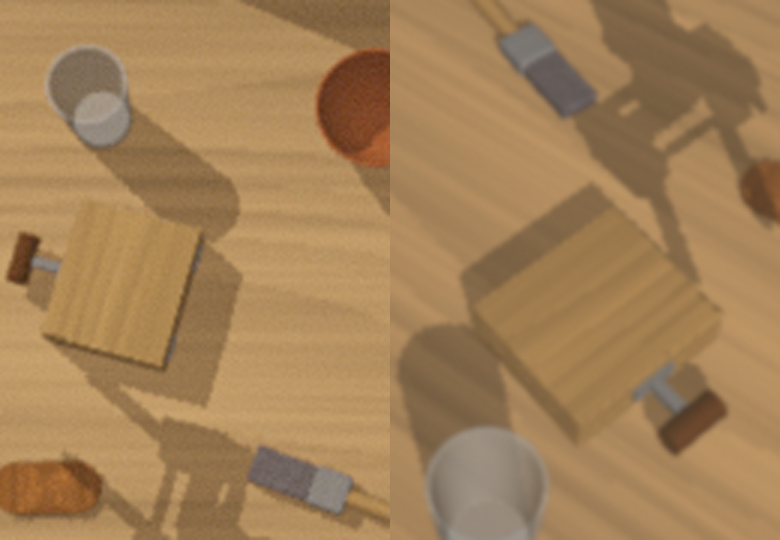

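View pics/t11.png

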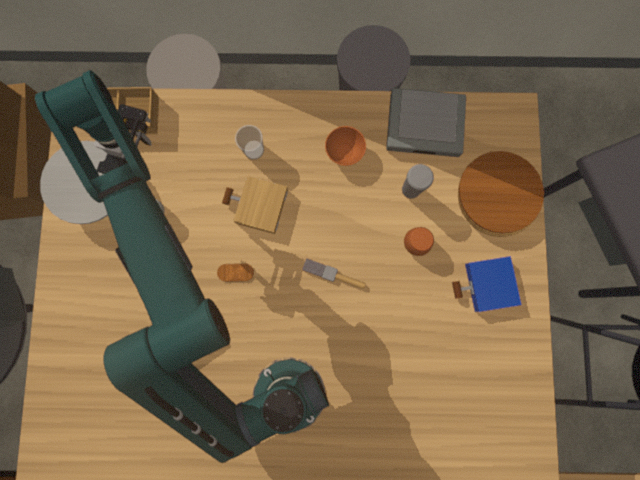

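```bash
python3 - <<'E'
from h import *
t=load('t11.png');s=load('s11.png')
T=[onz(t,220+(u+.5)/3-.5,110+(v+.5)/3-.5,.044) for u,v in((84,203),(203,235),(165,368),(42,334))]
print(np.round(T,3),[round(float(np.linalg.norm(T[i]-T[i-1])),3) for i in range(4)])
for p in T: print(proj(s,p).round(1), ((proj(s,p)-[290,200])*3+[390,0]).round())
from scipy.spatial.transform import Rotation
# two-view heights of corners
for (a,b),(c,d) in (((84,203),(580,440)),((203,235),(474,318)),((165,368),(610,209)),((42,334),(721,315))):
    o1,d1=ray(t,220+(a+.5)/3-.5,110+(b+.5)/3-.5);o2,d2=ray(s,290+(c-390+.5)/3-.5,200+(d+.5)/3-.5)
    x=np.linalg.lstsq(np.c_[d1,-d2],o2-o1,rcond=None)[0];print(((o1+d1*x[0]+o2+d2*x[1])/2).round(3))
cv2.imwrite('pics/z14.png',cv2.resize(s['color'][255:360,310:420,::-1],None,fx=7,fy=5.5,interpolation=cv2.INTER_CUBIC))
E
```

```text
[[0.661 0.141 0.044]
 [0.628 0.016 0.044]
 [0.488 0.051 0.044]
 [0.522 0.179 0.044]] [0.145, 0.129, 0.145, 0.132]
[352.2 338.2] [576. 415.]
[316.5 298.9] [470. 297.]
[361.7 266.9] [605. 201.]
[398.9 303. ] [717. 309.]
[0.667 0.146 0.02 ]
[0.633 0.019 0.022]
[0.488 0.054 0.036]
[0.522 0.181 0.039]
```

View pics/z14.png

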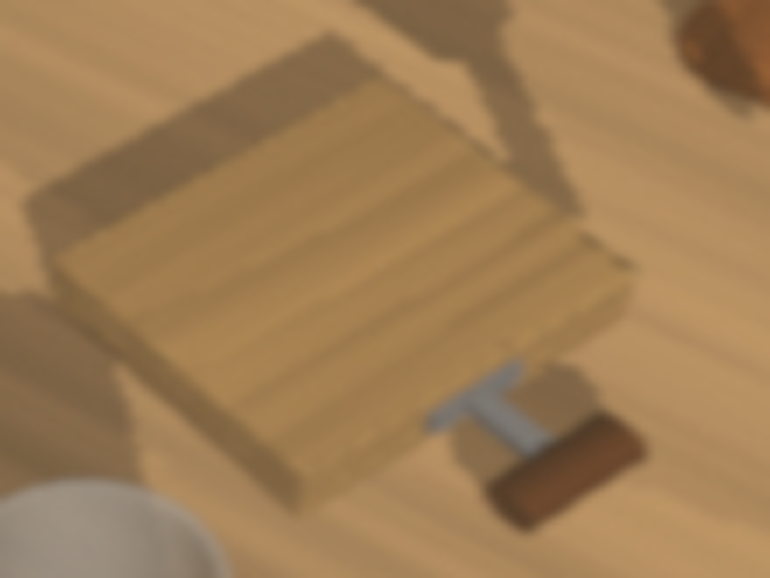

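View pics/s11.png

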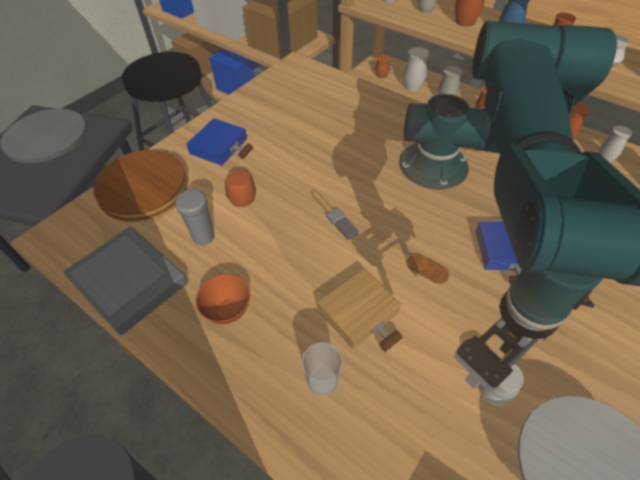

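```bash
python3 - <<'E'
from h import *
t=load('t11.png');s=load('s11.png')
# model from grasp: grip at TCP (.6053,.2087), yaw
y=1.318
e=np.array([np.cos(y),np.sin(y)]);f=np.array([-e[1],e[0]]);c=np.array([.6053,.2087])-.11*e
im=s['color'][:,:,::-1].copy();it=t['color'][:,:,::-1].copy()
o=[]
for S,I,(a,b) in((s,im,(250,300)),(t,it,(165,215))):
  I=cv2.resize(I[a:a+115,b:b+115],None,fx=5,fy=5,interpolation=cv2.INTER_CUBIC)
  for z,col in((0,(0,0,255)),(.016,(255,0,0)),(.044,(0,255,0))):
    q=np.array([(proj(S,np.r_[c+e*x+f*w,z])-[b,a]+.5)*5 for x,w in((-.065,-.075),(.065,-.075),(.065,.075),(-.065,.075))]).round().astype(int)
    cv2.polylines(I,[q],True,col,1)
  o.append(I[:, :400] if 0 else cv2.resize(I,(400,400)))
cv2.imwrite('pics/z15.png',np.hstack(o))
E
```

```text
(no output)
```

View pics/z15.png

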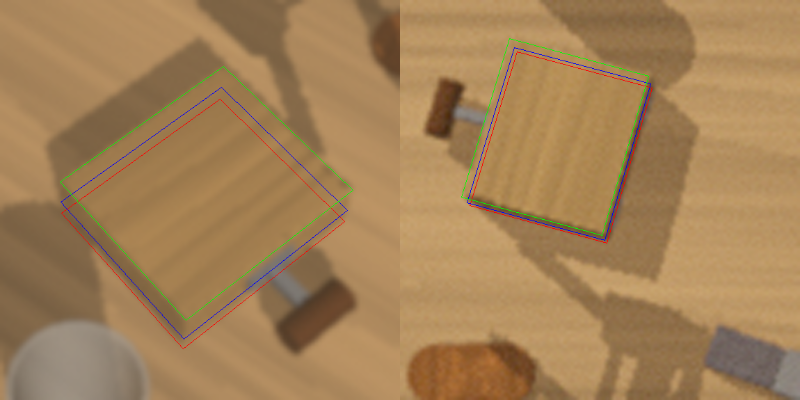

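```bash
python3 - <<'E'
from h import *
def ov(S,c,y,a,b,n,zs):
  e=np.array([np.cos(y),np.sin(y)]);f=np.array([-e[1],e[0]]);c=np.array(c)
  raw=cv2.convertScaleAbs(cv2.resize(S['color'][a:a+100,b:b+100,::-1],None,fx=4,fy=5.5,interpolation=cv2.INTER_CUBIC),alpha=1.5,beta=-30)
  I=raw.copy()
  for z,col in zs:
    q=np.array([(proj(S,np.r_[c+e*x+f*w,z])-[b,a]+.5)*[4,5.5] for x,w in((-.065,-.075),(.065,-.075),(.065,.075),(-.065,.075))]).round().astype(int)
    cv2.polylines(I,[q],True,col,1)
  cv2.imwrite('pics/'+n,np.hstack([raw,I]))
zs=((0,(0,0,255)),(.028,(255,0,0)),(.044,(0,255,0)))
ov(load('s4.png'),(.533,-.066),1.318,205,265,'z16.png',zs)
y=1.318;ov(load('s11.png'),np.array([.6053,.2087])-.11*np.array([np.cos(y),np.sin(y)]),y,260,310,'z17.png',zs)
E
```

```text
(no output)
```

View pics/z16.png

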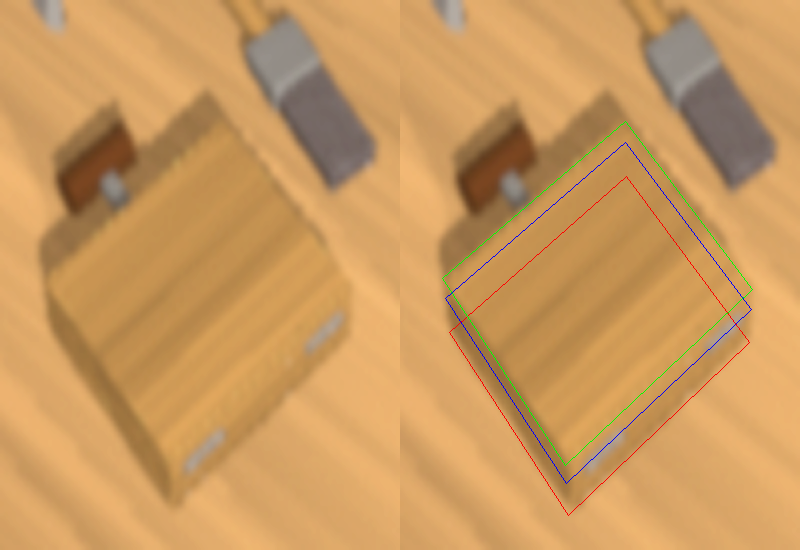

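View pics/z17.png

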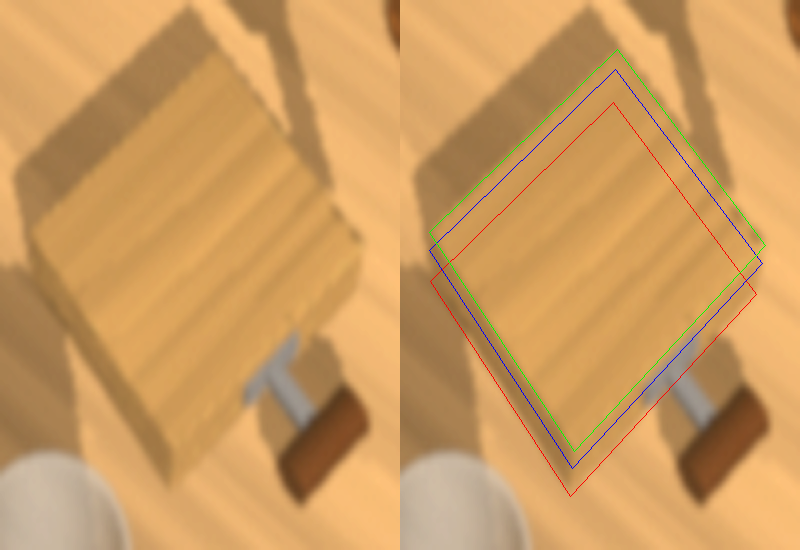

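```bash
python3 - <<'E'
from h import *
a=load('scene0.png')['color'];b=load('s11.png')['color']
for n,(x,y,w,h) in dict(rib=(405,250,48,36),beaker=(298,340,50,58),bowl=(190,270,65,55),tumbler=(172,185,48,65),pot=(218,160,45,50)).items():
    print(n,np.abs(cv2.absdiff(a[y:y+h,x:x+w],b[y:y+h,x:x+w])).mean().round(1), cv2.phaseCorrelate(cv2.cvtColor(a[y:y+h,x:x+w],6).astype(float),cv2.cvtColor(b[y:y+h,x:x+w],6).astype(float)))
print(robot.get_obs()['wrist_force'],robot.close_job())
E
```

```text
rib 8.3 ((0.36512139998384896, -0.11382843993212788), 0.9084150027031332)
beaker 9.7 ((-0.02465188357457393, 0.053888308547264785), 0.9966856879936236)
bowl 7.8 ((0.02377225931720517, 0.004360138773076727), 1.0015297390436833)
tumbler 9.0 ((0.029699322091058633, 0.02460268964107115), 0.9983764847058691)
pot 8.9 ((0.4681144612854453, 0.006925457276963698), 0.983811148014896)
the job is handed in; nothing more can be done
[-0.17396776  0.87265373  0.01125605] None
```

I shut the lid with the closed fingers, pinched the roller grip by its ends, tipped the frame over its hinged edge and laid it on its lid. Then I let go, backed off and handed the job in at about 25 s.

- **Lid:** pressing down on it stopped at 44 mm, the shut height, with about 13 N.
- **Lay-over:** the contact force had dropped to about zero before I opened the fingers. The block drawn at 44 mm, with the tray's underside up, matches its outline in the scene view.
- **Disagreement:** an earlier overlay and a two-view check suggested the top was lower, at 20–39 mm. I put this down to poorly picked corners and a faulty overlay. The redrawn overlays of the frame before and after turning both fit 44 mm.
- **Bystanders:** the rib, beaker, bowl, tumbler and pot moved less than 0.5 px between the first and last pictures. I checked the brush only by eye, and it looks the same. The jar is half hidden by the arm in the last picture; it shows standing where it was, and the gripper passed well above it.
- **Tile:** it cannot be seen inside the shut frame, so that it lies face down follows from the frame having been turned over shut.

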